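Show the customer the cut before halving a small cheese

ROBOT

A 6-joint arm with a two-finger parallel gripper is mounted at the origin on a cart in front of the work surface, level with it; the furniture and walls round the work are solid. World frame = base frame: x ahead of the robot, y to its left, z up, the work surface at z = 0. Lengths are in m, angles in degrees, forces in N, time in s.
With the tool pointing down it reaches from about 0.3 to 0.75 m from the base axis. Payload 8.5 kg.
Tool frame: the origin (TCP) lies at the very end of the fingers, on their centre line; the grasp point (between the pads) lies 19 mm behind it (env.hold_point_z is the distance from the TCP to the grasp point, in m); z points along the fingers, y is the line along which they close (so a half turn about z gives the same grasp; the last joint's range is limited). The gripper opens to 85 mm and grips with 20 to 120 N. Pads are 22 mm wide; open, the fingers measure 114 mm over their backs; the gripper's body (76 mm by 85 mm) begins 54 mm behind the grasp point. The pads swing forward as they close: fully open they stand 13 mm farther back than shut.
Start: joints at [-85.56, 21.807, 74.336, -0, 83.858, -12.336], TCP at [0.159, -0.527, 0.231] pointing down, gripper open.
Joint ranges: [-178.18, 178.18], [-50.72, 133.34], [12.68, 142.11], [-81.47, 261.47], [9.98, 163.14], [-165.26, 165.26]. Speed limits (degrees/s): [136.94, 136.94, 180, 180, 180, 180].

INTERFACE

Orientations are given as a 3x3 rotation matrix whose columns are the frame's x, y, z axes.
In Python, from rig import env, optics gives the robot as it stands.
- The arm moves only by the shell command python3 -m jog 'ROWS' [OPENING] [FORCE]. ROWS is JSON, a list of rows, each an object with "linear": the shift along the tool's x, y, z in units of 40 mm (1.0 is 40 mm), a list of three; "roll": the turn about the tool's z in units of 5 degrees (1.0 is 5 degrees). A call has 1 to 12 rows; each row shifts and turns the commanded pose from where the row before left it, along the tool's axes as they then stand; what a row does not reach is not made up. A row lasts 1/12 s, in which the tool goes at most 41.7 mm and 7.16 degrees, less where a joint would pass 70% of its speed; a pose out of reach is approached as far as the arm can. A call is refused whole if a number of a shift passes 1 or a number of a turn 1, either way. A call with a gripper value outside its range is refused whole. OPENING is the opening, from -1 (shut) to 1 (fully open), set as the call begins (- or left out, the last holds). The fingers move at their own pace and stop on an object; FORCE is the grip in N (left out, the last holds). Time passes only in rows, so rows that do not move let the fingers close. It gives the time, the measured TCP pose, the force, the opening and the grip force at its end, in the units of the state.
- env.observe(): the state, without advancing time (a new reading comes with each control period).
- optics.get_image(name): name is "scene" or "top" or "wrist"; returns the picture (480x640x3 uint8, red, green, blue); there is no depth.
- optics.calibration(name): a dict with "fov_y" (degrees; the focal length in pixels is half the picture's height over the tangent of half this angle, whatever the lens; pixels are square), "cx", "cy" (the principal point, pixels), "D" ([k1, k2, p1, p2, k3] as OpenCV has them; the pictures are not rectified), "T" (4x4, takes a point from camera to world coordinates). Camera axes: x right, y down, z forward; pixel columns grow to the right and rows downward; lengths in m; the calibration is good to about 2 mm. A picture is of the moment at which its call begins: read the wrist's pose just before it. calibration takes no time and is no camera call; for the wrist camera it gives the pose at the moment of the call.
- env.close_job(): hands the job in; it is judged then, once.
The state is a dict: "time_s": time; "q": joint angles; "qvel": joint speeds; "joint_efforts": joint torques, N m; "position": TCP position; "tool_rot": TCP orientation; "ft_force": force on the tool from outside, world axes, zero at the start; "wrist_torque": the same for the moment, N m; "grip_width": finger opening in m; "gripper_force": force on a finger pad.
Only numpy, scipy, OpenCV 4.12 (cv2) and the standard library are available. Lean on these libraries where they do the work, as an engineer would, in place of code of your own. Each camera call takes 0.05 s, during which the arm holds its last target. There are 200 camera calls.

TASK

A customer wants half of the small red cheese. Slide it across the portioning board until it sits snugly against both steel posts, centred over the groove; then draw the cheese knife up out of its rack, carry it over the jars without disturbing them, and hold it edge down and level about a centimetre above the cheese, straight over the groove and with the middle of the blade over the middle of the cheese, so that the customer can approve the cut. Do not touch the cheese with the blade; finish while still holding the knife there, quite still.

Things in the scene. Friction and masses are not known exactly. Their poses are not given: they have to be found in the camera images.
- board: Fixed wooden portioning board, 250 (x) x 170 x 20 mm; origin under its centre, on the worktop. x runs along its length, roughly away from the robot; a 5 mm groove runs the whole length at y = 0. Two steel posts, 16 mm thick, 36 mm tall, stand on it at x = +62, y = +43 and -43 mm (their centres): a round cheese pushed along +x against both is centred over the groove.
- board_centre (a point): The point on the board's top, over the groove (board x = +10 mm, z = 20 mm), above which the centre of the red cheese lies when it touches both posts; axes as the board's.
- red_wheel: Small round red-waxed cheese, 119 mm across (widest at mid-height, rounded edge), 48 mm high, about 0.5 kg, too wide to grip: it is pushed. Lies loose on the board, 45 to 70 mm short of its place and up to 22 mm to the side; origin at the centre of its underside.
- rack: Fixed dark wooden knife rack, 170 mm long (its x axis), 94 mm wide, 47 mm high; origin at the centre of its underside. The knife's blade stands in the slot along its middle (5 mm wide, open at both ends, floor 12 mm above the worktop); the parallel slots on either side of it are empty. Left of the worktop (y above 0.42, x above 0.4 m) stands a high heap of cheeses: keep the arm clear.
- knife: Cheese knife, 0.24 kg, edge down in the rack. Origin: middle of the cutting edge; x along the blade to its rounded nose (away from the robot), z from edge to spine. Blade 222 mm long (x = -100 to +122), 45 high, 3 thick. Raised black handle above and behind the heel: x = -178 to -40, z = 74 to 102 mm, 22 mm thick across y.
- knife_grip (a point): Point inside the front of the handle, near the knife's centre of mass (knife x = -75, z = 88 mm): pinch the handle here from above, fingers on its two sides (22 mm apart along the knife's y); axes as the knife's.
- knife_edge (a point): Middle of the knife's cutting edge (same point and axes as knife).
- mustard: Mustard jar with red lid, 66 mm across, 100 mm tall, in the row of jars between rack and board; leave standing. Origin at the centre of its underside.
- olives: Olive jar with red lid, 62 mm across, 86 mm tall, in the same row; leave standing. Origin at the centre of its underside.
- honey: Honey jar with white lid, 62 mm across, 99 mm tall, in the same row; leave standing. Origin at the centre of its underside.
Not all that is in view belongs to the job. Leave any yellow look-alike of the olives alone.

How it is judged:
By the outcome, as a careful person would: the job done as asked, in the order asked, and still so for the second after the job is handed in, while the arm keeps its last pose, push and grip.
It also fails if it takes over 58 s, if anything falls off the work surface, if the arm or the gripper's body presses on something with over 40 N, if the wrist force passes 120 N, or if a joint passes its speed limit or range.

## Working session

There is one attempt and no reset: what is moved stays moved. The work goes in short steps, Python scripts to look and compute and a shell command to move; the robot and the scene stay as the last step left them, time stands still between calls to the robot, and variables do not carry over. Pictures are saved under pics/ and viewed, at most 10 in all, crops included, and the job is handed in when it is done.

```bash
ls; mkdir -p pics; python3 - <<'E'
from rig import env, optics
import cv2,numpy as np
s=env.observe();print(s['time_s'],s['position'],np.round(s['tool_rot'],3),env.hold_point_z)
for n in ["scene","top"]:
    im=optics.get_image(n);cv2.imwrite(f"pics/{n}0.png",im[...,::-1]);c=optics.calibration(n);print(n,c['fov_y'],c['cx'],c['cy'],c['D'],np.round(c['T'],3).tolist())
E
```

```text
pics
0.0 [ 0.15873373 -0.52628818  0.23069211] [[ 0.957  0.289 -0.   ]
 [ 0.289 -0.957  0.001]
 [ 0.    -0.001 -1.   ]] 0.0187
scene 57.46312890645477 317.79939176164606 243.2751446295101 [-0.10222254  0.          0.          0.          0.        ] [[-0.761, -0.298, 0.576, -0.005], [-0.649, 0.346, -0.678, 0.647], [0.003, -0.89, -0.456, 0.473], [0.0, 0.0, 0.0, 1.0]]
top 56.5175185813898 315.9229309234535 238.4697854406756 [-0.09822442  0.          0.          0.          0.        ] [[0.006, -0.989, 0.146, 0.365], [-1.0, -0.006, 0.003, 0.047], [-0.002, -0.146, -0.989, 1.019], [0.0, 0.0, 0.0, 1.0]]
```

View pics/scene0.png

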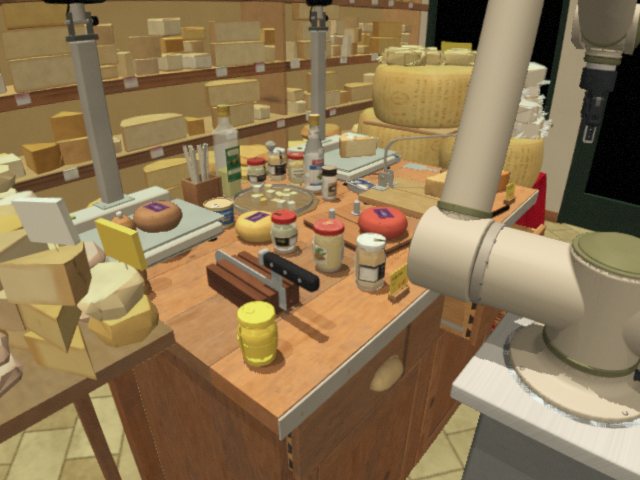

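View pics/top0.png

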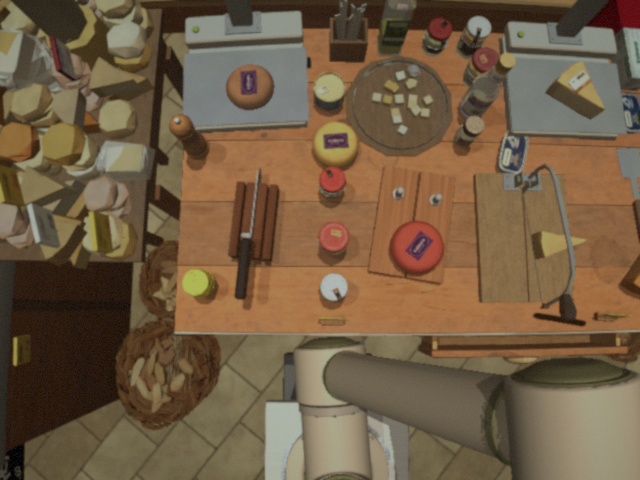

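The top view shows the red cheese (417,247) on the board, with posts at (398,192) and (435,199). The knife runs from its nose (258,170) to its handle end (241,297). The jars are at (332,181), (333,238) and (334,288), and the yellow look-alike at (198,283) isn't part of the job. There is also a yellow cheese at (335,145) and a brown one at (250,86), but only (417,247) is red, on the board and near the posts. I'll check this in an enlarged crop.

```bash
cat > h.py <<'E'
from rig import env, optics
import cv2,numpy as np
def K(c):
    f=240/np.tan(np.radians(c['fov_y']/2)); return np.array([[f,0,c['cx']],[0,f,c['cy']],[0,0,1.]])
def rays(c,px):
    p=cv2.undistortPoints(np.array(px,float).reshape(-1,1,2),K(c),np.array(c['D'])).reshape(-1,2)
    d=np.c_[p,np.ones(len(p))]@c['T'][:3,:3].T
    return c['T'][:3,3],d
def plane(c,px,z):
    o,d=rays(c,px); return o+d*((z-o[2])/d[:,2])[:,None]
def proj(c,P):
    T=np.linalg.inv(c['T']); return cv2.projectPoints(np.array(P,float).reshape(-1,1,3),cv2.Rodrigues(T[:3,:3])[0],T[:3,3],K(c),np.array(c['D']))[0].reshape(-1,2)
def blob(m):
    cs,_=cv2.findContours(m.astype(np.uint8),cv2.RETR_EXTERNAL,cv2.CHAIN_APPROX_NONE); return max(cs,key=cv2.contourArea)
E
python3 - <<'E'
from h import *
im=cv2.imread("pics/top0.png");c=optics.calibration("top");c['T']=np.array(c['T'])
cv2.imwrite("pics/crop1.png",cv2.resize(im[155:305,220:460],(800,500),interpolation=cv2.INTER_CUBIC))
h=cv2.cvtColor(im,cv2.COLOR_BGR2HSV)
# red cheese
r=((h[...,0]<6)|(h[...,0]>172))&(h[...,1]>170)&(h[...,2]>90)
m=np.zeros_like(r);m[205:290,375:460]=r[205:290,375:460]
k=blob(m);e=cv2.minEnclosingCircle(k);print("cheese px",e,cv2.fitEllipse(cv2.convexHull(k)))
P=plane(c,cv2.convexHull(k).reshape(-1,2),0.044)[:,:2].astype(np.float32)
print("cheese world z.044",cv2.minEnclosingCircle(P),cv2.fitEllipse(P))
print("posts",plane(c,[(398,192),(435,199)],.056))
print("board corners",plane(c,[(383,167),(455,178),(441,282),(370,270)],.02))
print("knife nose/heel ",plane(c,[(258,170)],.057),plane(c,[(241,297),(247,238)],.114))
for n,p,z in (("jarA",(332,181),.1),("jarB",(333,238),.1),("white",(334,288),.1)): print(n,plane(c,[p],z))
E
```

```text
cheese px ((399.0, 246.5), 12.855060577392578) ((397.9383544921875, 247.43218994140625), (13.006861686706543, 24.99688148498535), 170.81224060058594)
cheese world z.044 ((0.49243924021720886, -0.13344445824623108), 0.02855185605585575) ((0.49033302068710327, -0.13101357221603394), (0.028872651979327202, 0.055438924580812454), 97.55851745605469)
posts [[ 0.61287256 -0.13175828  0.056     ]
 [ 0.59772717 -0.21434984  0.056     ]]
board corners [[ 0.68171109 -0.1048837   0.02      ]
 [ 0.65727038 -0.2734878   0.02      ]
 [ 0.4155215  -0.23153659  0.02      ]
 [ 0.44200394 -0.07153431  0.02      ]]
knife nose/heel  [[0.66130647 0.18055028 0.057     ]] [[0.37846465 0.20031123 0.114     ]
 [0.49892153 0.19138172 0.114     ]]
jarA [[0.62444233 0.01650646 0.1       ]]
jarB [[0.50206528 0.01436143 0.1       ]]
white [[0.3985161  0.01220215 0.1       ]]
```

View pics/crop1.png

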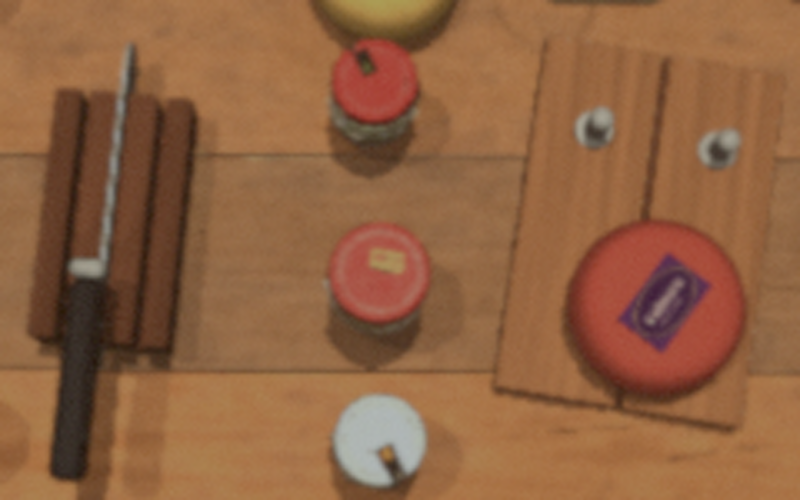

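The crop confirms the red cheese at crop (657,308), the groove from (667,57) to (619,408), and the posts at (597,125) and (720,148). The knife's nose is at (130,45) and its handle runs from (88,275) to (68,477). Next I'll fit the poses.

```bash
cat > fit.py <<'E'
from h import *
im=cv2.imread("pics/top0.png");c=optics.calibration("top");c['T']=np.array(c['T'])
cr=lambda L:np.array(L,float)/(10/3)+[220-.35,155-.35]
h=cv2.cvtColor(im,cv2.COLOR_BGR2HSV)
r=((h[...,0]<6)|(h[...,0]>165))&(h[...,1]>140)
m=np.zeros_like(r);m[215:280,385:450]=r[215:280,385:450]
k=cv2.convexHull(blob(m)).reshape(-1,2)
P=plane(c,k,0.044)[:,:2].astype(np.float32)
e=cv2.fitEllipse(P);print("cheese",e,cv2.minEnclosingCircle(P))
C=plane(c,cr([(548,36),(783,73),(735,430),(494,388)]),.02)[:,:2]
M=np.array([[125,85],[125,-85],[-125,-85],[-125,85]])/1000.
A=C-C.mean(0);U,_,V=np.linalg.svd(M.T@A);R=(U@V).T
print("board ctr",C.mean(0),"yaw",np.degrees(np.arctan2(R[1,0],R[0,0])),"resid mm",np.round((A-M@R.T)*1e3,1).tolist())
g=plane(c,cr([(667,57),(619,408)]),.02)[:,:2];d=g[0]-g[1];print("groove yaw",np.degrees(np.arctan2(d[1],d[0])), "offset mm",((g-C.mean(0))@R)*1e3)
po=plane(c,cr([(592,135),(715,157)]),.02)[:,:2];print("posts base in board mm",((po-C.mean(0))@R)*1e3)
print("cheese in board mm",((np.array(e[0])-C.mean(0))@R)*1e3)
# knife handle
b=(h[...,2]<62)
m=np.zeros_like(b);m[238:302,232:256]=b[238:302,232:256]
k=blob(m);bx=cv2.boxPoints(cv2.minAreaRect(k));print(bx.tolist())
Q=plane(c,k.reshape(-1,2),.114-.011)[:,:2].astype(np.float32);rr=cv2.minAreaRect(Q);print("handle",rr)
l=cv2.fitLine(Q,cv2.DIST_L2,0,.01,.01).ravel();print("axis",np.degrees(np.arctan2(l[1],l[0])))
n=plane(c,cr([(130,45),(106,262)]),.057)[:,:2];d=n[0]-n[1];print("blade spine",n,np.degrees(np.arctan2(d[1],d[0])))
E
python3 fit.py
```

```text
cheese ((0.4926074743270874, -0.17265473306179047), (0.112265944480896, 0.11379321664571762), 21.644826889038086) ((0.49250528216362, -0.17253762483596802), 0.05733785778284073)
board ctr [ 0.54942574 -0.16904365] yaw -9.45586704663635 resid mm [[-1.2, -1.7], [2.0, 0.8], [-0.3, 2.9], [-0.5, -2.0]]
groove yaw -9.237284376864274 offset mm [[ 123.71262194   -1.36784828]
 [-124.25277498   -2.3138377 ]]
posts base in board mm [[ 59.01406544  42.78571928]
 [ 58.4822643  -43.84778697]]
cheese in board mm [-55.45298359 -12.8965702 ]
[[223.41452026367188, 293.42486572265625], [238.59585571289062, 235.73577880859375], [259.6632080078125, 241.27984619140625], [244.48187255859375, 298.96893310546875]]
handle ((0.4396858811378479, 0.20261073112487793), (0.045498721301555634, 0.12266059219837189), 77.02178192138672)
axis -2.9243088
blade spine [[0.66561329 0.1792155 ]
 [0.51792343 0.1909942 ]] -4.559857242703409
```

```bash
python3 -m jog '[{"linear":[0,0,0],"roll":0.87},{"linear":[0,0,0],"roll":0.87},{"linear":[0,0,0],"roll":0.87},{"linear":[0,0,0],"roll":0.87},{"linear":[0,0,0],"roll":0.87},{"linear":[0,0,0],"roll":0.87}]' 0.4 40
```

```text
time_s: 0.6
position: [0.1587, -0.5264, 0.2309]
tool_rot: [[0.986, -0.166, -0.0], [-0.166, -0.986, 0.001], [-0.0, -0.001, -1.0]]
ft_force: [-0.3, 1.1, -0.5]
grip_width: 0.0599
gripper_force: 0.0
```

```bash
python3 -m jog '[{"linear":[0.4,-0.86,0],"roll":0},{"linear":[0.4,-0.86,0],"roll":0},{"linear":[0.4,-0.86,0],"roll":0},{"linear":[0.4,-0.86,0],"roll":0},{"linear":[0.4,-0.86,0],"roll":0},{"linear":[0.4,-0.86,0],"roll":0},{"linear":[0.4,-0.86,0],"roll":0},{"linear":[0.4,-0.86,0],"roll":0},{"linear":[0.4,-0.86,0],"roll":0},{"linear":[0.4,-0.86,0],"roll":0},{"linear":[0.4,-0.86,0],"roll":0},{"linear":[0.4,-0.86,0],"roll":0}]'; python3 - <<'E'
from h import *
im=optics.get_image("wrist");cv2.imwrite("pics/w1.png",im[...,::-1])
s=env.observe();c=optics.calibration("wrist");print(s['time_s'],s['position'],np.round(s['tool_rot'],3).tolist(),s['grip_width'],np.round(c['T'],3).tolist())
E
```

```text
time_s: 1.6
position: [0.4156, -0.1485, 0.2312]
tool_rot: [[0.987, -0.162, -0.0], [-0.162, -0.987, 0.0], [-0.0, -0.0, -1.0]]
ft_force: [0.8, -1.5, 0.2]
grip_width: 0.0599
gripper_force: 0.0
1.65 [ 0.41800151 -0.14367442  0.23128855] [[0.987, -0.158, 0.001], [-0.158, -0.987, 0.002], [0.001, -0.003, -1.0]] 0.05947758737788264 [[-0.157, -0.946, -0.284, 0.492], [-0.988, 0.15, 0.046, -0.155], [-0.001, 0.288, -0.958, 0.374], [0.0, 0.0, 0.0, 1.0]]
```

View pics/w1.png

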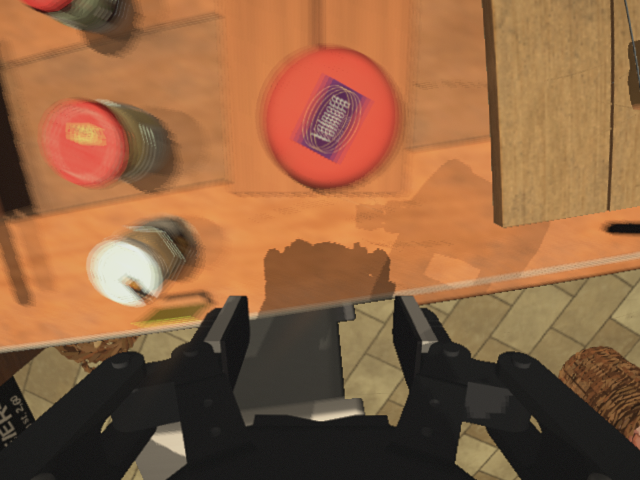

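The picture is blurred because the arm was still settling. It shows the cheese at about (332,116) with the groove entering at (317,20). I'll let the arm settle and measure from a still picture.

```bash
python3 -m jog '[{"linear":[0,0,0],"roll":0},{"linear":[0,0,0],"roll":0},{"linear":[0,0,0],"roll":0}]'; cat >> h.py <<'E'
def cheese(im,c,roi,z=.044):
    h=cv2.cvtColor(im,cv2.COLOR_RGB2HSV)
    r=((h[...,0]<5)|(h[...,0]>165))&(h[...,1]>150)
    m=np.zeros_like(r);a,b,d,e=roi;m[b:e,a:d]=r[b:e,a:d]
    k=cv2.convexHull(blob(m)).reshape(-1,2)
    return cv2.fitEllipse(plane(c,k,z)[:,:2].astype(np.float32)),cv2.minEnclosingCircle(k)
E
python3 - <<'E'
from h import *
c=optics.calibration("wrist");c['T']=np.array(c['T']);im=optics.get_image("wrist");cv2.imwrite("pics/w2.png",im[...,::-1])
s=env.observe();print(s['position'])
print(cheese(im,c,(240,20,430,210)))
# groove: darkest column in rows 5..35 around 317; board edges row 60..
for r in (5,20,35):
    g=im[r,:,:].sum(1).astype(int); j=300+np.argmin(g[300:335]); print(r,j,plane(c,[(j,r)],.02))
print(plane(c,[(317,20)],.02))
cv2.imwrite("pics/w2c.png",cv2.resize(im[0:210,200:460,::-1],(780,630))[:600])
E
```

```text
time_s: 1.9
position: [0.4147, -0.151, 0.2312]
tool_rot: [[0.987, -0.163, -0.0], [-0.163, -0.987, -0.0], [-0.0, 0.0, -1.0]]
ft_force: [-0.2, 0.8, -0.4]
grip_width: 0.0598
gripper_force: 0.0
[ 0.41459947 -0.15122734  0.23118908]
(((0.47749581933021545, -0.18537774682044983), (0.07620817422866821, 0.10536658763885498), 32.76850128173828), ((346.0, 133.0), 63.780975341796875))
5 317 [[ 0.59299239 -0.17710418  0.02      ]]
20 317 [[ 0.58114589 -0.17513294  0.02      ]]
35 317 [[ 0.56917663 -0.17314031  0.02      ]]
[[ 0.58114589 -0.17513294  0.02      ]]
```

View pics/w2c.png

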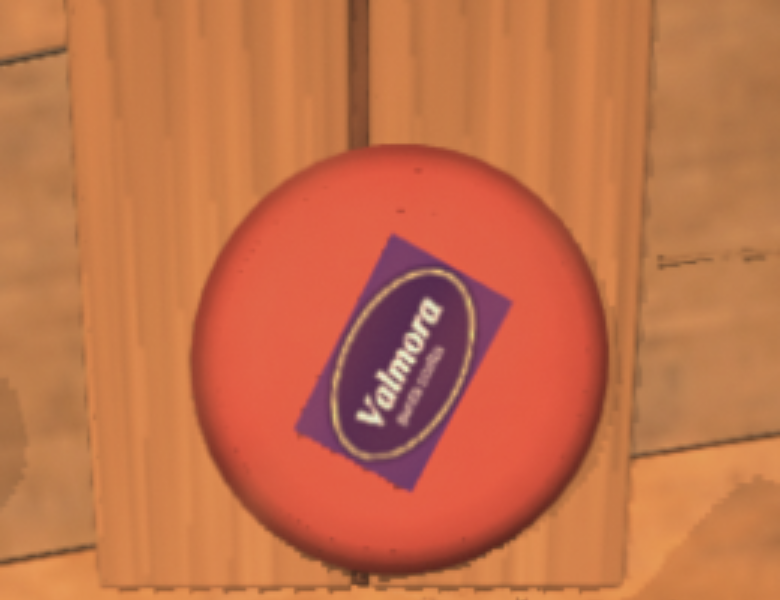

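The cheese is round, spanning crop x 192–607 and y 145–575. The groove runs at crop x 360 and the board's front edge is at y 583. The label confirms it's the red-waxed wheel.

```bash
python3 - <<'E'
from h import *
c=optics.calibration("wrist");c['T']=np.array(c['T'])
f=lambda L:np.array(L,float)/3+[200,0]
ch=plane(c,f([(192,360),(607,360),(400,145),(400,575)]),.044);print(ch)
C=(ch[:2].mean(0)+ch[2:].mean(0))[:2]/2
g=plane(c,f([(358.5,10),(360,578)]),.02)[:,:2];d=g[0]-g[1];print(g,np.degrees(np.arctan2(d[1],d[0])))
d/=np.linalg.norm(d);n=np.array([-d[1],d[0]])
print("cheese",C,"along from front edge",(C-g[1])@d,"lat",(C-g[1])@n)
fin=g[1]+d*.135;print("final",fin,"move",fin-C)
E
```

```text
[[ 0.50513303 -0.11712147  0.044     ]
 [ 0.48602836 -0.23383921  0.044     ]
 [ 0.55144717 -0.18432114  0.044     ]
 [ 0.43445556 -0.16598209  0.044     ]]
[[ 0.59389028 -0.17985434]
 [ 0.43166202 -0.15340651]] -9.259385059722645
cheese [ 0.49426603 -0.17531598] along from front edge 0.06531360812344605 lat -0.011550738185135242
final [ 0.56490297 -0.17512858] move [0.07063694 0.0001874 ]
```

```bash
python3 -m jog '[{"linear":[-0.12,0.28,0.5],"roll":0},{"linear":[0,0,0.8],"roll":0},{"linear":[0,0,0.8],"roll":0},{"linear":[0,0,0.8],"roll":0},{"linear":[0,0,0.8],"roll":0},{"linear":[0,0,0.7],"roll":0},{"linear":[0,0,0.5],"roll":0},{"linear":[0,0,0.22],"roll":0},{"linear":[0,0,0],"roll":0},{"linear":[0,0,0],"roll":0}]'
```

```text
time_s: 2.78
position: [0.4082, -0.1615, 0.0265]
tool_rot: [[0.986, -0.164, -0.0], [-0.164, -0.986, 0.0], [-0.001, -0.0, -1.0]]
ft_force: [-0.1, -0.4, 1.6]
grip_width: 0.0594
gripper_force: 0.0
```

```bash
python3 -m jog '[{"linear":[0.2,0,0],"roll":0},{"linear":[0.15,0,0],"roll":0},{"linear":[0.1,0,0],"roll":0},{"linear":[0.1,0,0],"roll":0},{"linear":[0.1,0,0],"roll":0}]'; python3 -m jog '[{"linear":[0.13,-0.0235,0],"roll":0},{"linear":[0.13,-0.0235,0],"roll":0},{"linear":[0.13,-0.0235,0],"roll":0},{"linear":[0.13,-0.0235,0],"roll":0},{"linear":[0.13,-0.0235,0],"roll":0},{"linear":[0.13,-0.0235,0],"roll":0},{"linear":[0.13,-0.0235,0],"roll":0},{"linear":[0.13,-0.0235,0],"roll":0},{"linear":[0.13,-0.0235,0],"roll":0},{"linear":[0.13,-0.0235,0],"roll":0},{"linear":[0.13,-0.0235,0],"roll":0},{"linear":[0,0,0],"roll":0}]'; python3 - <<'E'
from h import *
c=optics.calibration("wrist");c['T']=np.array(c['T']);im=optics.get_image("wrist");cv2.imwrite("pics/w3.png",im[...,::-1])
E
```

```text
time_s: 3.2
position: [0.4345, -0.1647, 0.0268]
tool_rot: [[0.987, -0.162, -0.0], [-0.162, -0.987, 0.0], [-0.0, -0.0, -1.0]]
ft_force: [-3.0, 1.4, 0.3]
grip_width: 0.0601
gripper_force: 1.7
time_s: 4.2
position: [0.4936, -0.164, 0.0265]
tool_rot: [[0.987, -0.162, 0.002], [-0.162, -0.987, -0.001], [0.002, 0.0, -1.0]]
ft_force: [-0.0, 0.6, -0.1]
grip_width: 0.0598
gripper_force: 0.1
```

View pics/w3.png

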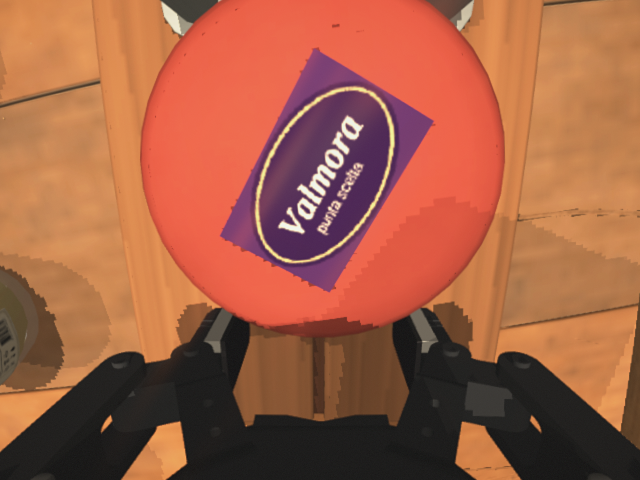

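The cheese spans x 141–504 (centre about 322), with the groove at x 318 and the posts at (188,15) and (458,12) almost touching. I'll push on gently until I feel both posts.

```bash
python3 -m jog '[{"linear":[0.06,0,0],"roll":0},{"linear":[0.06,0,0],"roll":0},{"linear":[0.06,0,0],"roll":0},{"linear":[0,0,0],"roll":0}]';python3 -m jog '[{"linear":[0.03,0,0],"roll":0},{"linear":[0.03,0,0],"roll":0},{"linear":[0,0,0],"roll":0}]'
```

```text
time_s: 4.58
position: [0.4998, -0.1652, 0.0265]
tool_rot: [[0.987, -0.162, 0.0], [-0.162, -0.987, -0.0], [0.0, -0.0, -1.0]]
ft_force: [-0.8, 1.2, -0.7]
grip_width: 0.0599
gripper_force: 0.5
time_s: 4.83
position: [0.5013, -0.1652, 0.0264]
tool_rot: [[0.987, -0.162, -0.002], [-0.162, -0.987, 0.001], [-0.002, -0.001, -1.0]]
ft_force: [-4.4, 1.6, 0.9]
grip_width: 0.06
gripper_force: 2.1
```

```bash
for i in 1; do python3 -m jog '[{"linear":[0.04,0,0],"roll":0},{"linear":[0.04,0,0],"roll":0},{"linear":[0,0,0],"roll":0}]' | grep -E 'posi|force';  python3 -m jog '[{"linear":[0.03,0,0],"roll":0},{"linear":[0,0,0],"roll":0}]'| grep -E 'posi|force'; done
```

```text
position: [0.5023, -0.1648, 0.0261]
ft_force: [-14.2, 2.2, 5.0]
gripper_force: 6.9
position: [0.5026, -0.1647, 0.026]
ft_force: [-17.5, 2.8, 8.1]
gripper_force: 8.9
```

The push is now stopped by a 17.5 N reaction straight along the groove, so the cheese is against both posts. I'll back off, lift and check.

```bash
python3 -m jog '[{"linear":[-0.05,0,0],"roll":0},{"linear":[-0.1,0,0],"roll":0},{"linear":[-0.3,0,0],"roll":0},{"linear":[-0.5,0,0],"roll":0},{"linear":[0,0,-0.7],"roll":0},{"linear":[0,0,-0.9],"roll":0},{"linear":[0,0,-0.9],"roll":0},{"linear":[0,0,-0.9],"roll":0},{"linear":[0,0,-0.9],"roll":0},{"linear":[0,0,-0.7],"roll":0},{"linear":[0,0,0],"roll":0},{"linear":[0,0,0],"roll":0}]' 1; python3 -m jog '[{"linear":[0,0,0],"roll":0},{"linear":[0,0,0],"roll":0}]' | grep pos; python3 - <<'E'
from h import *
c=optics.calibration("wrist");c['T']=np.array(c['T']);im=optics.get_image("wrist");cv2.imwrite("pics/w4.png",im[...,::-1]); cv2.imwrite("pics/w4c.png",cv2.resize(im[0:240,160:480,::-1],(800,600)))
np.save("c4.npy",c['T'])
im=optics.get_image("top");cv2.imwrite("pics/top1.png",im[...,::-1])
E
```

```text
time_s: 6.25
position: [0.4693, -0.1604, 0.2279]
tool_rot: [[0.987, -0.162, 0.004], [-0.162, -0.987, -0.002], [0.004, 0.002, -1.0]]
ft_force: [0.2, -0.1, -1.1]
grip_width: 0.0852
gripper_force: 0.0
position: [0.4683, -0.1598, 0.2253]
```

View pics/w4c.png

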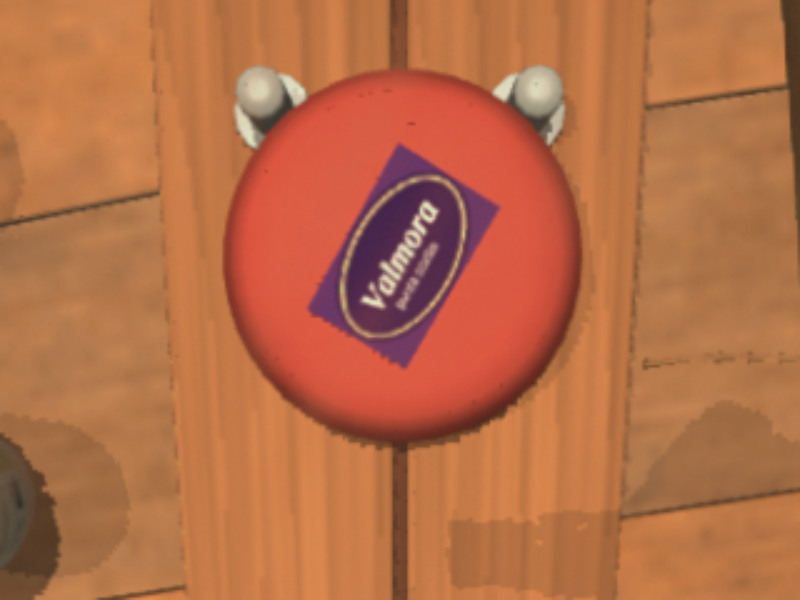

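The cheese sits against both posts, at crop (263,92) and (537,92). It spans x 223–582 and the groove is at x 400 both above and below it.

```bash
python3 -m jog '[{"linear":[-0.21,-0.86,0],"roll":0},{"linear":[-0.21,-0.86,0],"roll":0},{"linear":[-0.21,-0.86,0],"roll":0},{"linear":[-0.21,-0.86,0],"roll":0},{"linear":[-0.21,-0.86,0],"roll":0},{"linear":[-0.21,-0.86,0],"roll":0},{"linear":[-0.21,-0.86,0],"roll":0},{"linear":[-0.21,-0.86,0],"roll":0},{"linear":[-0.21,-0.86,0],"roll":0},{"linear":[-0.21,-0.86,0],"roll":0},{"linear":[0,0,0],"roll":-0.94},{"linear":[0,0,0],"roll":0}]'|grep -E "pos|rot"; python3 -m jog '[{"linear":[0,0,0],"roll":0},{"linear":[0,0,0],"roll":0},{"linear":[0,0,0],"roll":0}]'; python3 - <<'E'
from h import *
c=optics.calibration("wrist");c['T']=np.array(c['T']);im=optics.get_image("wrist");cv2.imwrite("pics/w5.png",im[...,::-1])
np.save("c5.npy",c['T'])
c['T']=np.load("c4.npy")
f=lambda L:np.array(L,float)/2.5+[160-.3,-.3]
ch=plane(c,f([(223,250),(582,250),(402,68),(402,442)]),.044)[:,:2];print(ch)
C=np.r_[0,0]+(ch[:2].mean(0)+ch[2:].mean(0))/2
g=plane(c,f([(399,10),(400,580)]),.02)[:,:2];d=g[0]-g[1];print(g,"groove yaw",np.degrees(np.arctan2(d[1],d[0])));d/=np.linalg.norm(d)
n=np.r_[-d[1],d[0]];print("cheese",C,"off groove",(C-g[1])@n,"foot",g[1]+d*((C-g[1])@d))
po=plane(c,f([(263,88),(537,88)]),.056)[:,:2];print("posts",po,"predicted centre from posts",po.mean(0)-d*.052)
E
```

```text
position: [0.4409, 0.1946, 0.2257]
tool_rot: [[0.997, -0.074, -0.001], [-0.074, -0.997, -0.0], [-0.001, 0.0, -1.0]]
time_s: 7.77
position: [0.4417, 0.1922, 0.2264]
tool_rot: [[0.997, -0.084, -0.0], [-0.084, -0.997, -0.0], [-0.0, 0.0, -1.0]]
ft_force: [-0.6, 0.8, -0.0]
grip_width: 0.0855
gripper_force: 0.0
[[ 0.57630374 -0.1170079 ]
 [ 0.55709388 -0.23445653]
 [ 0.62122871 -0.1844854 ]
 [ 0.50384681 -0.16526931]]
[[ 0.64528852 -0.18740076]
 [ 0.44834467 -0.15539477]] groove yaw -9.230627657520813
cheese [ 0.56461828 -0.17530479] off groove -0.0010008827959379525 foot [ 0.56477883 -0.17431686]
posts [[ 0.61980394 -0.14094228]
 [ 0.60619378 -0.22408659]] predicted centre from posts [ 0.56167223 -0.17417318]
```

View pics/w5.png

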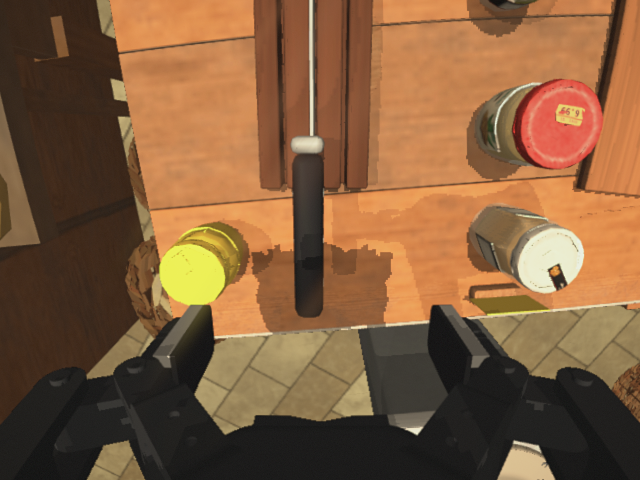

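The handle lies at x 295–323, running from y 137 (bolster) down to 317. The spine runs from (314,10) to (312,135).

```bash
python3 - <<'E'
from h import *
c=optics.calibration("wrist");c['T']=np.load("c5.npy")
im=cv2.imread("pics/w5.png").astype(int);g=im.sum(2)
L=[]
for r in range(165,245,8):
    b=np.where(g[r,285:335]<150)[0]+285; L.append((r,b.min(),b.max()))
print(L)
mid=[((a+b)/2,r) for r,a,b in L]
P=plane(c,mid,.110)[:,:2];l=cv2.fitLine(P.astype(np.float32),cv2.DIST_L2,0,.01,.01).ravel();print("handle",P[0],P[-1],np.degrees(np.arctan(l[1]/l[0])))
e1=plane(c,[(a,r) for r,a,b in L],.105)[:,:2];e2=plane(c,[(b,r) for r,a,b in L],.105)[:,:2];print("width",np.linalg.norm(e1-e2,axis=1))
S=[]
for r in range(5,130,12):
    b=g[r,305:322]; S.append((305+np.average(np.arange(17),weights=np.clip(b-b.mean(),0,None)),r))
print(S)
Q=plane(c,S,.057)[:,:2];l2=cv2.fitLine(Q.astype(np.float32),cv2.DIST_L2,0,.01,.01).ravel();print("spine",Q[0],Q[-1],np.degrees(np.arctan(l2[1]/l2[0])))
E=plane(c,[(308,137),(308,316)],.110)[:,:2];print("ends",E,np.linalg.norm(E[0]-E[1]))
d=np.r_[l2[0],l2[1]];d*=np.sign(d[0]);print("grip from front",E[0]-.035*d,"from back",E[1]+.103*d)
E
```

```text
[(165, np.int64(320), np.int64(322)), (173, np.int64(319), np.int64(323)), (181, np.int64(293), np.int64(323)), (189, np.int64(293), np.int64(322)), (197, np.int64(293), np.int64(322)), (205, np.int64(294), np.int64(322)), (213, np.int64(294), np.int64(322)), (221, np.int64(294), np.int64(322)), (229, np.int64(294), np.int64(322)), (237, np.int64(294), np.int64(322))]
handle [0.49333931 0.18767441] [0.44261198 0.20138088] -13.962598
width [0.00140628 0.00282842 0.02133971 0.02074875 0.02087168 0.02027291
 0.02039705 0.02052403 0.02065391 0.02078678]
[(np.float64(310.49760063230394), 5), (np.float64(310.4760797748685), 17), (np.float64(310.4742098609355), 29), (np.float64(310.4602653190145), 41), (np.float64(310.4714580911791), 53), (np.float64(310.68856938390473), 65), (np.float64(310.73608032337984), 77), (np.float64(310.9859063184698), 89), (np.float64(311.11874166565644), 101), (np.float64(311.14546991006216), 113), (np.float64(311.1473624929604), 125)]
spine [0.60949623 0.18588548] [0.52126835 0.19323079] -4.6652718
ends [[0.51277163 0.19489199]
 [0.37874092 0.20735902]] 0.13460927552761148
grip from front [0.47788759 0.19773869] from back [0.48139967 0.19898158]
```

```bash
python3 -m jog '[{"linear":[0.435,-0.09,0],"roll":0},{"linear":[0.435,-0.09,0.2],"roll":0},{"linear":[0,0,0.6],"roll":0},{"linear":[0,0,0.7],"roll":0},{"linear":[0,0,0.7],"roll":0},{"linear":[0,0,0.6],"roll":0},{"linear":[0,0,0.5],"roll":0},{"linear":[0,0,0.34],"roll":0},{"linear":[0,0,0],"roll":0},{"linear":[0,0,0],"roll":0},{"linear":[0,0,0],"roll":0}]' 0.17; python3 -m jog '[{"linear":[0,0,0],"roll":0},{"linear":[0,0,0],"roll":0},{"linear":[0,0,0],"roll":0},{"linear":[0,0,0],"roll":0},{"linear":[0,0,0],"roll":0},{"linear":[0,0,0],"roll":0},{"linear":[0,0,0],"roll":0},{"linear":[0,0,0],"roll":0}]' -1 60
```

```text
time_s: 8.73
position: [0.4774, 0.1972, 0.0819]
tool_rot: [[0.997, -0.082, 0.002], [-0.082, -0.997, 0.0], [0.002, -0.0, -1.0]]
ft_force: [0.7, -0.1, 0.3]
grip_width: 0.0497
gripper_force: 0.0
time_s: 9.4
position: [0.4772, 0.1974, 0.082]
tool_rot: [[0.997, -0.081, 0.002], [-0.081, -0.997, 0.0], [0.002, -0.0, -1.0]]
ft_force: [0.3, -2.2, 6.4]
grip_width: 0.0213
gripper_force: 58.9
```

The handle is gripped: width 21 mm, force 59 N. Now I'll draw the knife straight up.

```bash
python3 -m jog '[{"linear":[0,0.02,-0.06],"roll":0},{"linear":[0,0.02,-0.12],"roll":0},{"linear":[0,0,-0.2],"roll":0},{"linear":[0,0,-0.2],"roll":0},{"linear":[0,0,-0.2],"roll":0},{"linear":[0,0,-0.2],"roll":0},{"linear":[0,0,-0.2],"roll":0},{"linear":[0,0,-0.2],"roll":0}]' -1 90;python3 -m jog '[{"linear":[0,0,-0.3],"roll":0},{"linear":[0,0,-0.5],"roll":0},{"linear":[0,0,-0.5],"roll":0},{"linear":[0,0,-0.5],"roll":0},{"linear":[0,0,-0.4],"roll":0},{"linear":[0,0,-0.2],"roll":0},{"linear":[0,0,0],"roll":0},{"linear":[0,0,0],"roll":0},{"linear":[0,0,0],"roll":0},{"linear":[0,0,0],"roll":0}]'; python3 - <<'E'
from h import *
for n in ("wrist","scene","top"):
    c=optics.calibration(n);np.save(f"c6{n}.npy",c['T']);cv2.imwrite(f"pics/{n}6.png",optics.get_image(n)[...,::-1])
a=cv2.imread("pics/wrist6.png");b=cv2.imread("pics/scene6.png")[120:380,170:450]
cv2.imwrite("pics/v6.png",np.hstack([a[:400,200:440],cv2.resize(b,(431,400))]))
E
```

```text
time_s: 10.07
position: [0.4766, 0.1959, 0.1371]
tool_rot: [[0.997, -0.081, 0.0], [-0.081, -0.997, 0.0], [0.0, -0.0, -1.0]]
ft_force: [-0.2, -0.7, -2.4]
grip_width: 0.0211
gripper_force: 88.0
time_s: 10.9
position: [0.4762, 0.1958, 0.231]
tool_rot: [[0.997, -0.081, -0.002], [-0.081, -0.997, -0.0], [-0.002, 0.001, -1.0]]
ft_force: [-0.7, 0.2, -2.9]
grip_width: 0.0207
gripper_force: 88.0
```

View pics/v6.png

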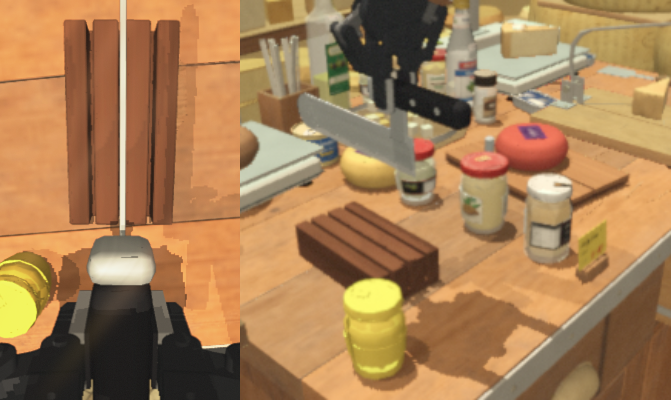

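The knife hangs level in the grip, clear of the rack, and the spine shows at wrist x≈322. The jars are untouched. Next I'll measure the knife in the hand by casting the scene camera's blade silhouette onto the blade's vertical plane.

```bash
cat > knife.py <<'E'
from h import *
def spine(im,c,z,rows=range(10,200,10)):
    g=im.astype(int).min(2);L=[]
    for r in rows:
        b=g[r,300:345];i=np.where(b>b.max()-40)[0]+300;L.append((i.mean(),r))
    P=plane(c,L,z)[:,:2];l=cv2.fitLine(P.astype(np.float32),cv2.DIST_HUBER,0,.01,.01).ravel();d=l[:2]*np.sign(l[0])
    return L,d,l[2:]
def onplane(c,px,p0,d):
    o,v=rays(c,px);n=np.r_[-d[1],d[0],0];t=((np.r_[p0,0]-o)@n)/(v@n);X=o+v*t[:,None];return np.c_[(X[:,:2]-p0)@d,X[:,2]]
E
python3 - <<'E'
from knife import *
s=env.observe();t=s['position'];R=s['tool_rot'];d0=R[:2,0]/np.linalg.norm(R[:2,0]);print(t,d0)
c=optics.calibration("wrist");c['T']=np.load("c6wrist.npy")
L,d,p=spine(cv2.imread("pics/wrist6.png"),c,t[2]+.019-.043);print(L[::4],"yaw spine",np.degrees(np.arctan2(d[1],d[0])),"tool",np.degrees(np.arctan2(d0[1],d0[0])),"lat off mm",1e3*(np.r_[-d0[1],d0[0]]@(p-t[:2])))
c=optics.calibration("scene");c['T']=np.load("c6scene.npy")
a=cv2.imread("pics/scene0.png").astype(int);b=cv2.imread("pics/scene6.png").astype(int)
m=(np.abs(a-b).sum(2)>45);hsv=cv2.cvtColor(b.astype(np.uint8),cv2.COLOR_BGR2HSV)
m&=(hsv[...,1]<70)&(hsv[...,2]>75);m[:170]=0;m[245:]=0;m[:,:200]=0;m[:,300:]=0
m=cv2.morphologyEx(m.astype(np.uint8),cv2.MORPH_OPEN,np.ones((3,3)))
k=blob(m).reshape(-1,2);X=onplane(c,k,t[:2],d0)
print("n",len(k),"area",m.sum(),"x range rel TCP",X[:,0].min(),X[:,0].max(),"z range",X[:,1].min(),X[:,1].max())
for lo in np.arange(-.02,.2,.02):
    q=X[(X[:,0]>lo)&(X[:,0]<lo+.02)];
    if len(q):print(round(lo,2),q[:,1].min(),q[:,1].max())
print(X[np.argmax(X[:,0])],k[np.argmax(X[:,0])],X[np.argmin(X[:,0])],k[np.argmin(X[:,0])])
E
```

```text
[0.47646913 0.19580746 0.23150997] [ 0.99674525 -0.08061575]
[(np.float64(322.5), 10), (np.float64(322.5), 50), (np.float64(322.5), 90), (np.float64(322.0), 130), (np.float64(322.0), 170)] yaw spine -4.7605004 tool -4.623959711181805 lat off mm -0.5521950824020836
n 330 area 2218 x range rel TCP -0.02506494886623637 0.19838309217521483 z range 0.15846251527741384 0.2598739050431988
-0.02 0.16352317285092127 0.23255718763232466
0.0 0.16272213121082796 0.2598739050431988
0.02 0.16300084531426945 0.20607702239741787
0.04 0.16151837806001584 0.21170107890175616
0.06 0.15979186751192492 0.20990209681237598
0.08 0.16118807336931834 0.2091143841207347
0.1 0.16046865051549225 0.2065375639658626
0.12 0.15846251527741384 0.20666944841044366
0.14 0.16091729612354472 0.2071402530935018
0.16 0.16110278168660858 0.2066208580657662
0.18 0.16243254890684233 0.20314529883564897
[0.19838309 0.18246506] [207 189] [-0.02506495  0.1998369 ] [282 213]
```

The knife in the hand has its nose at +198 mm and heel at −25 mm from the TCP. That puts the edge middle about 75.5 mm ahead of the TCP and 70 mm below it, as the given sizes predict. Now I'll carry it over the jars with the edge at 0.16 m.

```bash
python3 -m jog '[{"linear":[0.04,0.3,0],"roll":0},{"linear":[0.07,0.6,0],"roll":0},{"linear":[0.1,0.8,0],"roll":0},{"linear":[0.11,0.9,0],"roll":0},{"linear":[0.11,0.9,0],"roll":0},{"linear":[0.11,0.9,0],"roll":0},{"linear":[0.11,0.9,0],"roll":0},{"linear":[0.11,0.9,0],"roll":0},{"linear":[0.11,0.9,0],"roll":0},{"linear":[0.1,0.8,0],"roll":0},{"linear":[0.06,0.6,0],"roll":0},{"linear":[0.03,0.39,0],"roll":0}]'; python3 -m jog '[{"linear":[0,0,0],"roll":0.31},{"linear":[0,0,0],"roll":0.31},{"linear":[0,0,0],"roll":0.3},{"linear":[0,0,0],"roll":0},{"linear":[0,0,0],"roll":0},{"linear":[0,0,0],"roll":0}]'
```

```text
time_s: 12.05
position: [0.4897, -0.1652, 0.2318]
tool_rot: [[0.997, -0.083, -0.0], [-0.083, -0.997, -0.001], [-0.0, 0.001, -1.0]]
ft_force: [-0.5, 0.9, -2.8]
grip_width: 0.0208
gripper_force: 88.2
time_s: 12.55
position: [0.49, -0.1622, 0.2321]
tool_rot: [[0.987, -0.16, -0.0], [-0.16, -0.987, 0.0], [-0.0, 0.0, -1.0]]
ft_force: [-0.3, 0.7, -2.8]
grip_width: 0.0204
gripper_force: 88.4
```

```bash
python3 -m jog '[{"linear":[0,0,0.2],"roll":0},{"linear":[0,0,0.3],"roll":0},{"linear":[0,0,0.35],"roll":0},{"linear":[0,0,0.35],"roll":0},{"linear":[0,0,0.3],"roll":0},{"linear":[0,0,0.2],"roll":0},{"linear":[0,0,0.15],"roll":0},{"linear":[0,0,0.1],"roll":0},{"linear":[0,0,0],"roll":0},{"linear":[0,0,0],"roll":0},{"linear":[0,0,0],"roll":0},{"linear":[0,0,0],"roll":0}]'; python3 - <<'E'
from knife import *
for n in ("wrist","scene","top"):
    c=optics.calibration(n);np.save(f"c7{n}.npy",c['T']);cv2.imwrite(f"pics/{n}7.png",optics.get_image(n)[...,::-1])
a=cv2.imread("pics/wrist7.png");b=cv2.imread("pics/scene7.png")[170:260,320:430]
cv2.imwrite("pics/v7.png",np.hstack([a[:400,180:460],cv2.resize(b,(489,400),interpolation=cv2.INTER_CUBIC)]))
s=env.observe();t=s['position'];c=optics.calibration("wrist");c['T']=np.load("c7wrist.npy")
L,d,p=spine(a,c,t[2]+.019-.043,range(10,120,10));print(L,"yaw spine",np.degrees(np.arctan2(d[1],d[0])),"spine y at x=.5645",p[1]+d[1]/d[0]*(.5645-p[0]))
E
```

```text
time_s: 13.55
position: [0.4904, -0.1621, 0.1547]
tool_rot: [[0.987, -0.16, 0.001], [-0.16, -0.987, -0.001], [0.001, 0.0, -1.0]]
ft_force: [-0.4, -0.3, -3.3]
grip_width: 0.0209
gripper_force: 88.4
[(np.float64(322.5), 10), (np.float64(322.5), 20), (np.float64(322.5), 30), (np.float64(322.5), 40), (np.float64(322.5), 50), (np.float64(322.5), 60), (np.float64(322.5), 70), (np.float64(322.5), 80), (np.float64(322.5), 90), (np.float64(322.5), 100), (np.float64(330.22222222222223), 110)] yaw spine -9.125252 spine y at x=.5645 -0.17466122
```

View pics/v7.png

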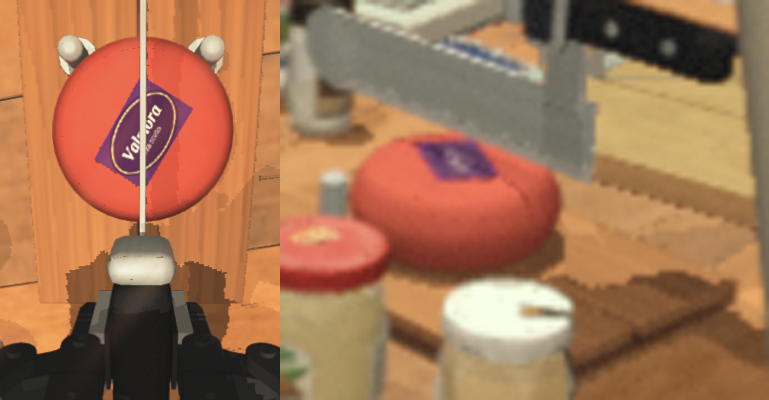

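The blade (crop x 142.5) runs through the middle of the cheese (53–233, centre 143) and midway between the posts. The jars are still standing. I'll lower the last 6 mm and settle.

```bash
python3 -m jog '[{"linear":[0,0,0.05],"roll":0},{"linear":[0,0,0.06],"roll":0},{"linear":[0,0,0.04],"roll":0},{"linear":[0,0,0],"roll":0},{"linear":[0,0,0],"roll":0},{"linear":[0,0,0],"roll":0},{"linear":[0,0,0],"roll":0},{"linear":[0,0,0],"roll":0},{"linear":[0,0,0],"roll":0},{"linear":[0,0,0],"roll":0},{"linear":[0,0,0],"roll":0},{"linear":[0,0,0],"roll":0}]'; python3 - <<'E'
from knife import *
s=env.observe();t=s['position'];d=s['tool_rot'][:2,0];d=d/np.linalg.norm(d)
c=optics.calibration("scene");c['T']=np.array(c['T']);im=optics.get_image("scene")[...,::-1]
h=cv2.cvtColor(np.ascontiguousarray(im),cv2.COLOR_BGR2HSV);P=proj(c,[np.r_[t[:2]+d*x,t[2]-.07+z] for x,z in ((-.025,0),(.197,.04),(.0755,0))]);print(P)
# blade lower edge: per column transition grey->red between heel and nose, above cheese
L=[]
for x in np.arange(int(P[1,0])+15,int(P[0,0])-4,4):
    y0=int(np.interp(x,[P[2,0],P[0,0]],[P[2,1],P[0,1]])) if x>P[2,0] else int(P[2,1]+(x-P[2,0])*(P[0,1]-P[2,1])/(P[0,0]-P[2,0]))
    col=[y for y in range(y0-8,y0+9) if h[y,x,1]<60]
    if col:L.append((x,max(col)+.5))
X=onplane(c,L,t[:2],d);print(np.round(X*1e3,1).tolist())
print(np.abs(s['qvel']).max(),s['ft_force'])
E
```

```text
time_s: 14.7
position: [0.4902, -0.162, 0.1481]
tool_rot: [[0.987, -0.16, -0.0], [-0.16, -0.987, -0.0], [-0.0, 0.0, -1.0]]
ft_force: [0.9, 1.0, -3.7]
grip_width: 0.0207
gripper_force: 88.4
[[389.1100143  214.04018963]
 [325.29672467 173.67729707]
 [357.96308196 201.45596563]]
[[139.8, 80.1], [125.2, 81.7], [110.6, 80.6], [96.4, 79.6], [82.5, 81.1], [67.7, 64.7], [54.9, 76.6], [41.9, 80.7], [28.7, 79.7], [16.0, 81.2], [3.3, 80.2], [-9.0, 81.7]]
0.08736529448128763 [ 0.85915961  1.00212532 -3.65279415]
```

The edge measures level along its length at about 0.079–0.081 m, which is 10–12 mm above the cheese top. The arm is still, so I'm handing it in.

```bash
python3 -c "
from rig import env
print(env.close_job())"
```

```text
the job is handed in; nothing more can be done
None
```

The job is handed in: the red cheese sits against both posts, centred over the groove, and the knife is held still and level about 1 cm above its middle, with the jars left standing.

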